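# Set the sensor on the reference pot and clamp it

## Task

Slide the sensor carriage along its rail until the sensor looks straight at the middle of the pot with the blue lid, then turn the orange clamp knob clockwise until it is tight, so that the carriage is locked there. Leave the three pots standing where they are.

Things in the scene. Friction and masses are not known exactly. Their poses are not given: they have to be found in the camera images.
- stand: sensor stand, fixed: aluminium base plate 220 (x) by 440 mm (y), top 12 mm above the worktop. Origin: centre of the underside; x points away from the operator to the pots, y along the rail, z up. The rail (30 mm square) runs along y at x = -45 mm, axis 85 mm up, between end brackets at y = +-205 mm, 105 mm high. The pots stand in a row along y at about x = +70 mm
- sensor_lens (a point): centre of the amber lens of the black sensor head that hangs behind the rail on the grey carriage (70 mm long along the rail). The lens looks along this frame's +x (the stand's +x); y is along the rail, z up. A yellow line on top of the carriage and sensor head marks the lens axis
- knob_grip (a point): centre of the orange T-handle bar of the clamp knob: 66 mm long (this frame's x), 16 mm thick (y), 30 mm high (z). z is the knob's axis, pointing out of the carriage and leaning 30 degrees from vertical towards the operator (the stand's -x). The stem below is 14 mm thick; the sloped carriage face is 37 mm below this point along the axis. Same y as the lens in the stand's frame
- knob (a joint): angle of the clamp knob in rad, grows clockwise as seen looking down at the knob along its axis. Range 0 (loose, bar square to the rail) to 1.45 (end stop). It starts loose. It turns with 0.2 to 0.4 N m and stays where it is left. From about 0.9 on its screw presses a pad on the rail; at 1.1 and more the carriage is locked, and it slides no more
- pot1_centre (a point): centre (33 mm up) of the sample pot with the BLUE lid and tan body, 50 mm in diameter, 66 mm high, loose, standing upright on the base plate: the pot to look at. It may stand at any of the three places
- pot0_centre (a point): centre of the sample pot with the white lid and tan body, same size, loose: leave alone
- pot2_centre (a point): centre of the sample pot with the white lid and red body, same size, loose: leave alone
- carriage (a joint): position of the carriage along the stand's y in m, -0.14 to 0.14, 0 = middle of the rail; while the clamp is loose it slides with about 3 N of friction and no spring and stays where it is left. It may be moved by holding the clamp knob or by pushing the carriage. It starts parked near +0.12

How it is judged:
At the end, for the whole second after the job is handed in: the lens axis passes within 9 mm of the middle of the blue-lidded pot (measured along the rail), the clamp knob is turned to at least 1.1 rad (locked), and the pot stands upright (y of pot1_centre in the frame of sensor_lens between -0.009 and 0.009 m and value of joint knob above 1.1 rad and angle between pot1_centre's own z axis and vertical below 0.15 rad); the robot touches nothing.
It fails at once if a pot is shifted by more than 12 mm (distance of any of pot0_centre, pot1_centre, pot2_centre from where it was at the start of the episode above 0.012 m).
It also fails if it takes over 48 s, if anything falls off the work surface, if the arm or the gripper's body presses on something with over 40 N, if the wrist force passes 120 N, or if a joint passes its speed limit or range.

## Robot

A 6-joint arm with a two-finger parallel gripper is mounted at the origin on a cart in front of the work surface, level with it; the furniture and walls round the work are solid. World frame = base frame: x ahead of the robot, y to its left, z up, the work surface at z = 0. Lengths are in m, angles in rad, forces in N, time in s.
With the tool pointing down it reaches from about 0.275 to 0.825 m from the base axis. Payload 4.9 kg.
Tool frame: the origin (TCP) lies midway between the tips of the shut fingers; the grasp point (between the pads) lies 19 mm behind it; z points along the fingers, x is the direction in which the jaws open and shut, and the axes are right-handed (so a half turn about z gives the same grasp; the last joint's range is limited). The gripper opens to 85 mm and grips with 20 to 120 N. Pads are 22 mm wide; open, the fingers measure 114 mm over their backs; the gripper's body (76 mm by 85 mm) begins 54 mm behind the grasp point. The pads swing forward as they close: fully open they stand 13 mm farther back than shut.
Start: joints at [1.193, 0.326, -0.193, 1.052, 0, 1.437], TCP at [0.133, 0.534, 0.231] pointing down, gripper open.
Joint ranges: [-2.65, 2.65], [-0.97, 1.79], [-1.3, 1.35], [-1.93, 2.1], [-1.47, 1.37], [-3.14, 3.14]. Speed limits (rad/s): [2.57, 2.57, 3.14, 3.14, 3.14, 3.14].

## Interface

Orientations are given as a 3x3 rotation matrix whose columns are the frame's x, y, z axes.
In Python, from workcell import bot, optics gives the robot as it stands.
- The arm moves only by the tool move_arm, never from a script. Its argument "plan" is a list of rows, each a list of 7 numbers: the closure, from -1 (fully open) to 1 (shut), then the shift along the tool's x, y, z normalised to -1 to 1, where 1 is 1 m, then the turn, a rotation vector about the tool's x, y, z normalised to -1 to 1, where 1 is pi/4 rad. A call has 1 to 10 rows; each row shifts and turns the commanded pose from where the row before left it, along the tool's axes as they then stand; what a row does not reach is not made up. A row lasts 1/10 s, in which the tool goes at most 50 mm and 8.59 degrees, less where a joint would pass 70% of its speed; a pose out of reach is approached as far as the arm can. A call with a number of a shift or a turn outside -1 to 1 is refused whole. A call with a gripper value outside its range is refused whole. The fingers move at their own pace and stop on an object; "squeeze" is the grip in N (left out, the last holds). Time passes only in rows, so rows that do not move let the fingers close. It gives the time, the measured TCP pose, the force and the opening at its end, in the units of the state.
- bot.get_state(): the state, without advancing time (a new reading comes with each control period).
- optics.camera(name): name is "scene" or "side" or "wrist"; returns a dict with "pixels" (384x512x3 uint8, red, green, blue), "mtx" (3x3 intrinsics, pixels), "xyz" and "rotation" of the camera in the world; the wrist camera has in their place "tool_from_camera" (4x4, takes a point from camera to tool coordinates, whose origin is the TCP and whose axes are the tool frame's). Camera axes: x right, y up, looking along -z (the intrinsics and any distortion apply to the point x, -y, -z); pixel columns grow to the right and rows downward; lengths in m; the calibration is good to about 2 mm. A picture is of the moment at which its call begins: read the wrist's pose just before it. There is no depth.
- bot.sign_off(): hands the job in, once; it reports no verdict.
The state is a dict: "time_s": time; "q": joint angles; "qd": joint speeds; "joint_efforts": joint torques, N m; "position": TCP position; "tcp_rot": TCP orientation; "wrist_force": force on the tool from outside, world axes, zero at the start; "wrist_torque": the same for the moment, N m; "width": opening from 0.0 (shut) to 1.0 (fully open).
Only numpy, scipy, OpenCV 4.12 (cv2) and the standard library are available. Lean on these libraries where they do the work, as an engineer would, in place of code of your own. Each camera call takes 0.05 s, during which the arm holds its last target.

## Working session

There is one attempt and no reset: what is moved stays moved. The work goes in short steps, Python scripts to look and compute and a tool call to move; the robot and the scene stay as the last step left them, time stands still between calls to the robot, and variables do not carry over. Pictures are saved under pics/ and viewed, and the job is handed in when it is done.

Besides the shell and the picture viewer there is one more tool, called after ">>>" by a JSON object that holds its "method" and its "body". move_arm: Moves the arm, as the interface text tells. Scaled input: -1 to 1 covers 1 m each way for a shift and pi/4 rad each way for a turn. Its arguments: {"type":"object","properties":{"plan":{"type":"array","items":{"type":"array","items":{"type":"number","minimum":-1,"maximum":1}}},"squeeze":{"type":"number"}},"required":["plan"]}

```bash
mkdir -p pics; ls; cat > h.py <<'E'
from workcell import bot, optics
import numpy as np, cv2
def snap(n,f):
    s=bot.get_state(); c=optics.camera(n)
    cv2.imwrite('pics/'+f+'.png',c['pixels'][:,:,::-1]); np.savez('pics/'+f+'.npz',p=np.array(s['position']),R=np.array(s['tcp_rot']),**c)
    return c
E
python3 - <<'E'
from h import *
for n in ('scene','side','wrist'):
    c=snap(n,n+'0'); print({k:np.round(v,3).tolist() for k,v in c.items() if k!='pixels' and not isinstance(v,str)})
s=bot.get_state(); print(s)
E
```

```text
pics
{'mtx': [[350.074, 0.0, 252.496], [0.0, 350.074, 192.242], [0.0, 0.0, 1.0]], 'xyz': [0.089, -0.352, 0.687], 'rotation': [[0.539, 0.554, -0.634], [-0.842, 0.355, -0.405], [0.001, 0.753, 0.658]]}
{'mtx': [[497.391, 0.0, 262.221], [0.0, 497.391, 189.998], [0.0, 0.0, 1.0]], 'xyz': [0.386, 0.735, 0.467], 'rotation': [[-0.953, 0.132, -0.272], [-0.301, -0.368, 0.88], [0.016, 0.92, 0.39]]}
{'mtx': [[294.54, 0.0, 253.324], [0.0, 294.54, 191.418], [0.0, 0.0, 1.0]], 'tool_from_camera': [[1.0, -0.002, -0.001, -0.001], [-0.002, -0.95, -0.311, -0.079], [-0.0, 0.311, -0.95, -0.143], [0.0, 0.0, 0.0, 1.0]]}
{'time_s': 0.15, 'q': array([ 1.19279498e+00,  3.26777444e-01, -1.93334636e-01,  1.05199713e+00,
       -3.06829128e-06,  1.43662264e+00]), 'qd': array([ 0.00047137, -0.00126597,  0.00280979, -0.00124756, -0.00021308,
        0.00128447]), 'joint_efforts': array([ 3.67032026e-04, -4.43704391e+01,  2.62664741e+01,  1.04408574e-02,
       -1.27214357e-04, -1.43096815e-05]), 'position': array([0.13259583, 0.53333395, 0.23068706]), 'tcp_rot': array([[ 2.41418515e-01,  9.70420975e-01, -4.81685399e-04],
       [ 9.70420222e-01, -2.41418934e-01, -1.22133048e-03],
       [-1.30149269e-03, -1.72585460e-04, -9.99999138e-01]]), 'wrist_force': array([-0.1820458 , -0.15720944,  0.19935315]), 'wrist_torque': array([-0.01184774, -0.03596163, -0.00735485]), 'width': 1.0002871203867714}
```

View pics/scene0.png

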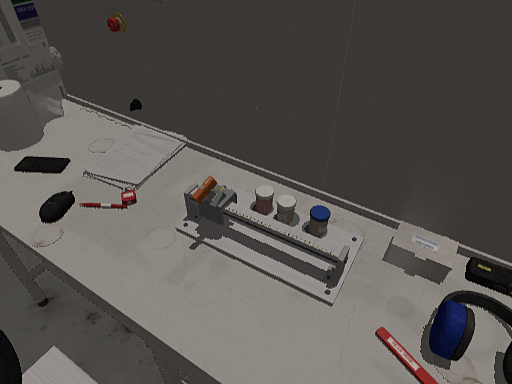

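View pics/side0.png

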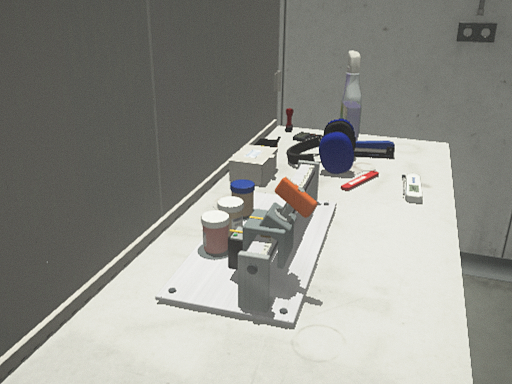

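View pics/wrist0.png

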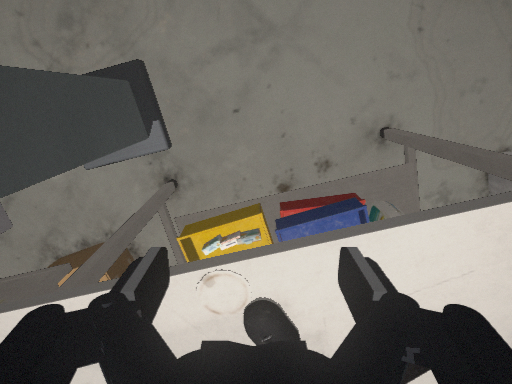

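```bash
python3 - <<'E'
import cv2
a=cv2.imread('pics/scene0.png')[165:305,165:375]; cv2.imwrite('pics/sc_z.png',cv2.resize(a,None,fx=3.8,fy=3.8,interpolation=cv2.INTER_CUBIC))
a=cv2.imread('pics/side0.png')[150:330,150:350]; cv2.imwrite('pics/si_z.png',cv2.resize(a,None,fx=3.3,fy=3.3,interpolation=cv2.INTER_CUBIC))
E
```

```text
(no output)
```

View pics/sc_z.png

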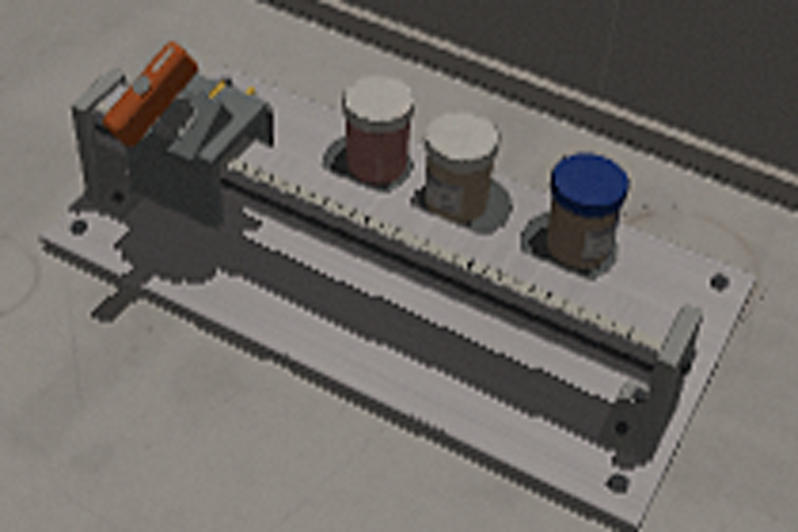

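View pics/si_z.png

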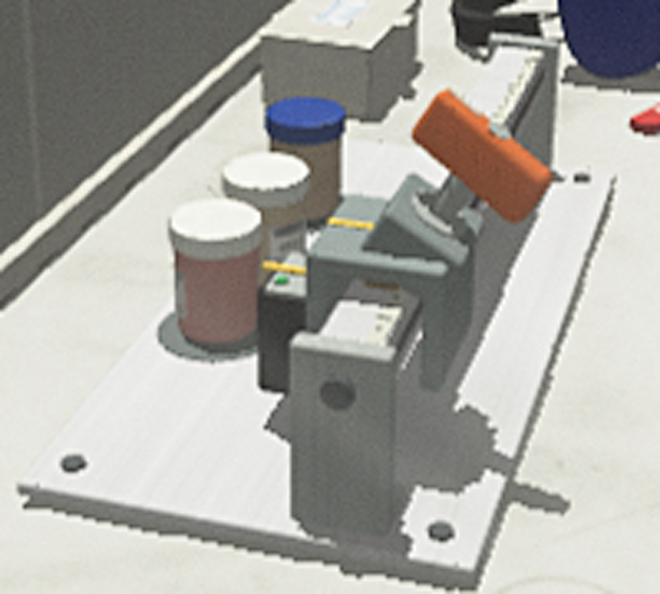

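```bash
cat >> h.py <<'E'
def ray(f,uv):
    d=np.load('pics/'+f+'.npz'); K=d['mtx']
    v=np.linalg.inv(K)@np.array([uv[0],uv[1],1.]); v=np.array([v[0],-v[1],-v[2]])
    if 'xyz' in d: o=d['xyz'];v=d['rotation']@v
    else:
        T=d['tool_from_camera']; o=d['R']@T[:3,3]+d['p']; v=d['R']@T[:3,:3]@v
    return o,v/np.linalg.norm(v)
def onz(f,uv,z):
    o,v=ray(f,uv); return o+v*(z-o[2])/v[2]
def tri(r):
    A=sum(np.eye(3)-np.outer(v,v) for o,v in r); b=sum((np.eye(3)-np.outer(v,v))@o for o,v in r)
    p=np.linalg.solve(A,b); return p,[np.linalg.norm(np.cross(v,p-o)) for o,v in r]
def mask(f,kind):
    im=cv2.cvtColor(cv2.imread('pics/'+f+'.png'),cv2.COLOR_BGR2HSV)
    lo,hi={'orange':((4,150,80),(16,255,255)),'blue':((105,120,40),(130,255,255)),'yellow':((18,120,90),(32,255,255))}[kind]
    n,l,s,c=cv2.connectedComponentsWithStats(cv2.inRange(im,lo,hi)); return [(s[i].tolist(),c[i].round(1).tolist()) for i in range(1,n) if s[i][4]>8],l
E
python3 - <<'E'
from h import *
sc=lambda u,v:((u+.5)/3.8-.5+165,(v+.5)/3.8-.5+165)
si=lambda u,v:((u+.5)/3.3-.5+150,(v+.5)/3.3-.5+150)
for p in [(41,243),(640,525),(752,272)]: print('sc corner',onz('scene0',sc(*p),.012).round(4))
for p in [(78,228),(618,483),(719,281)]: print('sc bolt',onz('scene0',sc(*p),.012).round(4))
for p in [(20,488),(478,585-10),(615,180)]: print('si corner',onz('side0',si(*p),.012).round(4))
for p in [(73,463),(441,531),(582,178)]: print('si bolt',onz('side0',si(*p),.012).round(4))
for k in('orange','blue','yellow'):
    for f in('scene0','side0'): print(k,f,mask(f,k)[0])
# lid tops
print('blue lid top',onz('scene0',sc(590,182),.078),onz('side0',si(306,111),.078))
print('w lid',onz('scene0',sc(463,137),.078),onz('side0',si(266,171),.078))
print('w/red',onz('scene0',sc(378,100),.078),onz('side0',si(216,219),.078))
E
```

```text
sc corner [0.5087 0.1552 0.012 ]
sc corner [ 0.5282 -0.2775  0.012 ]
sc corner [ 0.747  -0.2664  0.012 ]
sc bolt [0.5333 0.1431 0.012 ]
sc bolt [ 0.5468 -0.256   0.012 ]
sc bolt [ 0.7274 -0.2505  0.012 ]
si corner [0.7296 0.1714 0.012 ]
si corner [0.5109 0.1646 0.012 ]
si corner [ 0.5253 -0.267   0.012 ]
si bolt [0.7156 0.1452 0.012 ]
si bolt [0.5344 0.1397 0.012 ]
si bolt [ 0.5468 -0.2628  0.012 ]
orange scene0 [([192, 176, 22, 24, 117], [201.8, 188.6])]
orange side0 [([275, 178, 42, 27, 306], [293.8, 191.1]), ([294, 195, 4, 5, 10], [295.9, 196.8])]
blue scene0 [([310, 206, 20, 16, 221], [320.0, 212.6]), ([437, 301, 30, 56, 1054], [452.1, 326.2])]
blue side0 [([328, 119, 25, 10, 41], [341.2, 121.4]), ([319, 132, 35, 25, 420], [336.4, 141.5]), ([356, 141, 38, 6, 90], [373.6, 142.2]), ([231, 180, 23, 11, 174], [241.8, 184.0])]
yellow scene0 [([478, 265, 13, 6, 34], [484.2, 267.6])]
yellow side0 [([249, 216, 14, 3, 17], [255.3, 217.3]), ([230, 229, 13, 4, 23], [235.2, 230.9])]
blue lid top [ 0.70133977 -0.15931303  0.078     ] [ 0.70614317 -0.15996656  0.078     ]
w lid [ 0.69494233 -0.06884106  0.078     ] [ 0.69713363 -0.06656082  0.078     ]
w/red [ 6.96624025e-01 -6.19143300e-04  7.80000000e-02] [0.70004153 0.00096754 0.078     ]
```

```bash
python3 - <<'E'
from h import *
def full(f,box):
    x0,y0,x1,y1=box
    im=cv2.cvtColor(cv2.imread('pics/'+f+'.png'),cv2.COLOR_BGR2HSV)
    m=cv2.inRange(im,(2,120,40),(18,255,255)); mm=np.zeros_like(m); mm[y0:y1,x0:x1]=m[y0:y1,x0:x1]
    pts=cv2.findNonZero(mm); r=cv2.minAreaRect(pts); return r
a=full('scene0',(185,170,225,210));b=full('side0',(270,170,325,222)); print(a,b)
p,e=tri([ray('scene0',a[0]),ray('side0',b[0])]); print('knob',p,e)
c=np.array([.630,-.054,0]);yw=.032
S=np.array([[np.cos(yw),-np.sin(yw),0],[np.sin(yw),np.cos(yw),0],[0,0,1]])
print('stand frame',S.T@(p-c), 'blue',S.T@(np.array([.7037,-.1596,.045])-c))
# yellow marks
print('yellow side', [S.T@(onz('side0',u,z)-c) for u,z in(((255.3,217.3),.12),((235.2,230.9),.11))])
R=S@np.array([[0,np.cos(np.pi/6),np.sin(np.pi/6)],[1,0,0],[0,np.sin(np.pi/6),-np.cos(np.pi/6)]])
print(R,np.linalg.det(R))
s=bot.get_state();R0=s['tcp_rot']
from scipy.spatial.transform import Rotation as Q
print(Q.from_matrix(R0.T@R).as_rotvec()/(np.pi/4))
E
```

```text
((204.21177673339844, 189.25294494628906), (10.84652328491211, 28.7432861328125), 40.601295471191406) ((295.41802978515625, 196.59835815429688), (43.40450668334961, 19.845718383789062), 39.80556869506836)
knob [0.54038701 0.06669803 0.16621938] [np.float64(0.0003605864854857158), np.float64(0.00036058648548558726)]
stand frame [-0.08570544  0.12350336  0.16621938] blue [ 0.07028365 -0.10790393  0.045     ]
yellow side [array([-0.02156308,  0.11835047,  0.12      ]), array([1.34887347e-04, 1.53462609e-01, 1.10000000e-01])]
[[-0.03199454  0.86558204  0.49974402]
 [ 0.99948804  0.02770808  0.01599727]
 [ 0.          0.5        -0.8660254 ]] 1.0
[-0.66284244  0.09351769 -0.34269626]
```

```bash
cat >> h.py <<'E'
from scipy.spatial.transform import Rotation as Q
yw=.032
S=np.array([[np.cos(yw),-np.sin(yw),0],[np.sin(yw),np.cos(yw),0],[0,0,1]]); C=np.array([.630,-.054,0])
RG=S@np.array([[0,np.cos(np.pi/6),np.sin(np.pi/6)],[1,0,0],[0,np.sin(np.pi/6),-np.cos(np.pi/6)]])
def rel(p=None,R=None):
    s=bot.get_state();R0=s['tcp_rot']
    if p is not None: print('shift tool',(R0.T@(np.array(p)-s['position'])).round(4))
    if R is not None: print('rot unit',(Q.from_matrix(R0.T@R).as_rotvec()/(np.pi/4)).round(4))
    print('t',s['time_s'],'F',s['wrist_force'].round(1),'w',round(s['width'],3),'pos',s['position'].round(4),'q',s['q'].round(2))
E
python3 - <<'E'
from h import *
K=np.array([.5404,.0667,.1662]); rel(K-.08*RG[:,2],RG)
E
```

```text
shift tool [-0.3653  0.4699 -0.0044]
rot unit [-0.6628  0.0935 -0.3427]
t 0.15 F [-0.2 -0.2  0.2] w 1.0 pos [0.1326 0.5333 0.2307] q [ 1.19  0.33 -0.19  1.05 -0.    1.44]
```

>>> {"method": "move_arm", "body": {"plan": [[-1, -0.023, 0.0295, 0, 0, 0, 0], [-1, -0.023, 0.0295, 0, 0, 0, 0], [-1, -0.023, 0.0295, 0, 0, 0, 0], [-1, -0.023, 0.0295, 0, 0, 0, 0], [-1, -0.023, 0.0295, 0, 0, 0, 0], [-1, -0.023, 0.0295, 0, 0, 0, 0], [-1, -0.023, 0.0295, 0, 0, 0, 0], [-1, -0.023, 0.0295, 0, 0, 0, 0], [-1, -0.023, 0.0295, 0, 0, 0, 0], [-1, -0.023, 0.0295, 0, 0, 0, 0]], "squeeze": 40}}

```text
time_s: 1.15
position: [0.3641, 0.238, 0.2312]
tcp_rot: [[0.241, 0.97, -0.0], [0.97, -0.241, 0.0], [0.0, -0.0, -1.0]]
wrist_force: [-0.1, 1.0, 0.2]
width: 0.999
```

>>> {"method": "move_arm", "body": {"plan": [[-1, -0.022, 0.029, 0, 0, 0, 0], [-1, -0.022, 0.029, 0, 0, 0, 0], [-1, -0.022, 0.029, 0, 0, 0, 0], [-1, -0.022, 0.029, 0, 0, 0, 0], [-1, 0, 0, 0, -0.13, 0.018, -0.068], [-1, 0, 0, 0, -0.13, 0.018, -0.068], [-1, 0, 0, 0, -0.13, 0.018, -0.068], [-1, 0, 0, 0, -0.13, 0.018, -0.068], [-1, 0, 0, 0, -0.13, 0.018, -0.068], [-1, 0, 0, 0, 0, 0, 0]]}}

```text
time_s: 2.15
position: [0.4495, 0.1254, 0.2277]
tcp_rot: [[-0.03, 0.873, 0.487], [1.0, 0.026, 0.015], [-0.0, 0.487, -0.873]]
wrist_force: [-1.5, 0.2, -0.7]
width: 1.0
```

```bash
python3 - <<'E'
from h import *
K=np.array([.5404,.0667,.1662]); rel(K-.08*RG[:,2],RG); snap('wrist','wrist1')
E
```

```text
shift tool [-0.0615  0.0466  0.0171]
rot unit [-0.0191  0.0014 -0.0024]
t 2.15 F [-1.5  0.2 -0.7] w 1.0 pos [0.4495 0.1254 0.2277] q [ 0.15 -0.16 -0.89  0.33 -0.06  0.11]
```

View pics/wrist1.png

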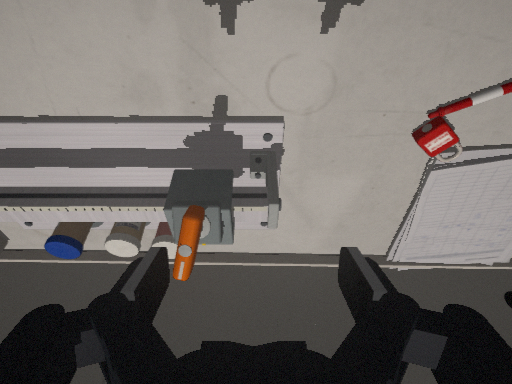

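>>> {"method": "move_arm", "body": {"plan": [[-1, -0.031, 0.023, 0.0085, -0.019, 0, 0], [-1, -0.031, 0.023, 0.0085, 0, 0, 0], [-1, 0, 0, 0, 0, 0, 0]]}}

```text
time_s: 2.5
position: [0.5107, 0.062, 0.2427]
tcp_rot: [[-0.023, 0.861, 0.508], [1.0, 0.02, 0.012], [-0.0, 0.508, -0.861]]
wrist_force: [-0.6, -0.8, 0.3]
width: 1.003
```

```bash
python3 - <<'E'
from h import *
K=np.array([.5404,.0667,.1662]); rel(K-.08*RG[:,2],RG); snap('wrist','wrist2')
# hub/bar top centroid from orange mask
im=cv2.cvtColor(cv2.imread('pics/wrist2.png'),cv2.COLOR_BGR2HSV); m=cv2.inRange(im,(2,120,40),(18,255,255)); 
r=cv2.minAreaRect(cv2.findNonZero(m)); print(r)
o,v=ray('wrist2',r[0]); t=(K-o)@v; print('ray closest',o+v*t, K)
d=np.load('pics/wrist2.npz')
T=d['tool_from_camera']; 
for P in (K, K+.033*RG[:,1]+.015*-RG[:,2],K-.033*RG[:,1]-.015*RG[:,2], K-.015*RG[:,2]):
    q=d['R'].T@(P-d['p']); q=np.linalg.inv(T)@np.r_[q,1]; x=d['mtx']@np.array([q[0],-q[1],-q[2]]); print('proj',x[:2]/x[2])
E
```

```text
shift tool [ 0.0037 -0.0124  0.0011]
rot unit [ 0.0116  0.0059 -0.0101]
t 2.5 F [-0.6 -0.8  0.3] w 1.003 pos [0.5107 0.062  0.2427] q [-0.04 -0.1  -0.82  0.32  0.03 -0.06]
((373.7227783203125, 127.77034759521484), (74.5884780883789, 314.1068420410156), 63.89699935913086)
ray closest [0.4864065  0.14075414 0.16515028] [0.5404 0.0667 0.1662]
proj [258.87582241 182.7106242 ]
proj [259.17073506 228.77300114]
proj [259.16314525 144.33228893]
proj [259.16712256 188.58196486]
```

View pics/wrist2.png

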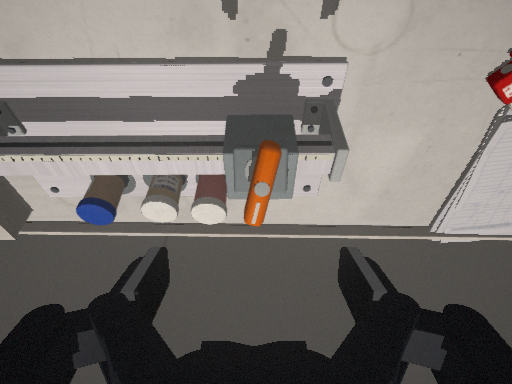

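```bash
python3 - <<'E'
from h import *
K=np.array([.5403,.0682,.1662]); RT=RG@Q.from_rotvec([0,0,.19]).as_matrix(); rel(K-.05*RG[:,2],RT)
E
```

```text
shift tool [ 0.0038 -0.0101  0.031 ]
rot unit [0.0083 0.0029 0.2331]
t 2.55 F [-0.1  0.3 -0.1] w 1.002 pos [0.5085 0.0634 0.2413] q [-0.04 -0.1  -0.82  0.33  0.03 -0.06]
```

>>> {"method": "move_arm", "body": {"plan": [[-1, 0.002, -0.005, 0.015, 0.008, 0.003, 0.117], [-1, 0.002, -0.005, 0.015, 0, 0, 0.117], [-1, 0, 0, 0, 0, 0, 0], [-1, 0, 0, 0, 0, 0, 0], [-1, 0, 0, 0, 0, 0, 0]]}}

```text
time_s: 3.05
position: [0.512, 0.0704, 0.2095]
tcp_rot: [[0.126, 0.857, 0.499], [0.988, -0.156, 0.018], [0.094, 0.491, -0.866]]
wrist_force: [0.5, -0.1, -0.5]
width: 1.001
```

```bash
python3 - <<'E'
from h import *
K=np.array([.5403,.0682,.1662]); RT=RG@Q.from_rotvec([0,0,.19]).as_matrix(); rel(K+.018*RG[:,2],RT); snap('wrist','wrist3')
E
```

```text
shift tool [-0.0027  0.0034  0.0696]
rot unit [-0.0011 -0.0026  0.0068]
t 3.05 F [ 0.5 -0.1 -0.5] w 1.001 pos [0.512  0.0704 0.2095] q [-0.02 -0.05 -0.86  0.23  0.03  0.14]
```

View pics/wrist3.png

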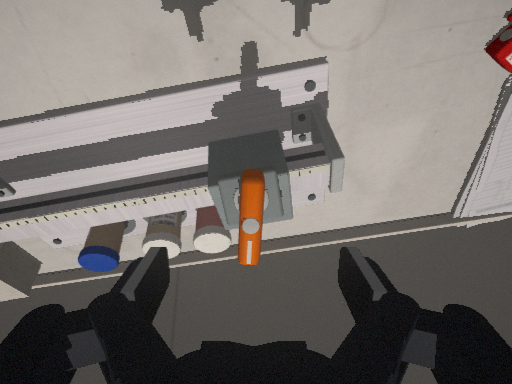

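>>> {"method": "move_arm", "body": {"plan": [[-1, -0.002, 0.003, 0.02, 0, 0, 0], [-1, 0, 0, 0.02, 0, 0, 0], [-1, 0, 0, 0.015, 0, 0, 0], [-1, 0, 0, 0.014, 0, 0, 0], [-1, 0, 0, 0, 0, 0, 0], [-1, 0, 0, 0, 0, 0, 0], [-1, 0, 0, 0, 0, 0, 0]]}}

```text
time_s: 3.8
position: [0.5484, 0.0689, 0.1511]
tcp_rot: [[0.128, 0.857, 0.5], [0.987, -0.158, 0.018], [0.094, 0.491, -0.866]]
wrist_force: [0.5, -0.5, -0.4]
width: 1.003
```

```bash
python3 - <<'E'
from h import *
K=np.array([.5403,.0682,.1662]); RT=RG@Q.from_rotvec([0,0,.19]).as_matrix(); rel(K+.018*RG[:,2],RT); snap('wrist','wrist4')
E
```

```text
shift tool [-0.0003  0.0006  0.0008]
rot unit [-0.0002 -0.0023  0.0051]
t 3.8 F [ 0.5 -0.5 -0.4] w 1.003 pos [0.5484 0.0689 0.1511] q [-0.03  0.12 -0.88  0.05  0.03  0.14]
```

View pics/wrist4.png

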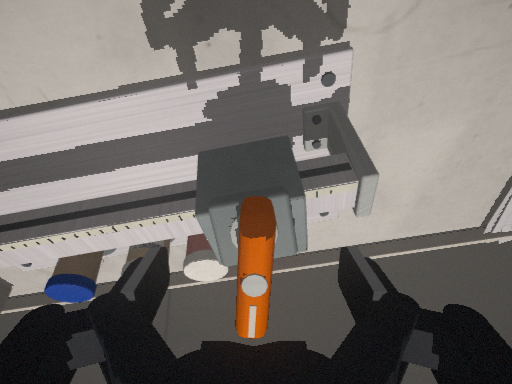

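>>> {"method": "move_arm", "body": {"plan": [[1, 0, 0, 0, 0, 0, 0], [1, 0, 0, 0, 0, 0, 0], [1, 0, 0, 0, 0, 0, 0], [1, 0, 0, 0, 0, 0, 0], [1, 0, 0, 0, 0, 0, 0], [1, 0, 0, 0, 0, 0, 0], [1, 0, 0, 0, 0, 0, 0], [1, 0, 0, 0, 0, 0, 0]], "squeeze": 40}}

```text
time_s: 4.65
position: [0.5483, 0.0689, 0.1503]
tcp_rot: [[0.128, 0.857, 0.499], [0.987, -0.158, 0.018], [0.094, 0.491, -0.866]]
wrist_force: [-3.0, -0.3, 4.9]
width: 0.185
```

```bash
python3 - <<'E'
from h import *
rel(); snap('side','side4')
s=bot.get_state(); g=s['position']-.019*s['tcp_rot'][:,2]; print('grip stand',S.T@(g-C))
E
```

```text
t 4.65 F [-3.  -0.3  4.9] w 0.185 pos [0.5483 0.0689 0.1503] q [-0.03  0.12 -0.88  0.05  0.03  0.14]
grip stand [-0.08717501  0.12542991  0.16676741]
```

View pics/side4.png

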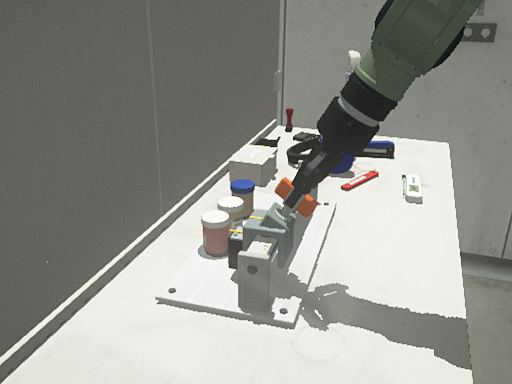

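>>> {"method": "move_arm", "body": {"plan": [[1, -0.0098, 0.0018, 0, 0, 0, 0], [1, -0.0196, 0.0037, 0, 0, 0, 0], [1, -0.0196, 0.0037, 0, 0, 0, 0], [1, -0.0196, 0.0037, 0, 0, 0, 0], [1, -0.0196, 0.0037, 0, 0, 0, 0], [1, -0.0196, 0.0037, 0, 0, 0, 0], [1, -0.0196, 0.0037, 0, 0, 0, 0], [1, -0.0196, 0.0037, 0, 0, 0, 0], [1, -0.0196, 0.0037, 0, 0, 0, 0], [1, -0.0196, 0.0037, 0, 0, 0, 0]]}}

```text
time_s: 5.7
position: [0.554, -0.1205, 0.1502]
tcp_rot: [[0.127, 0.857, 0.499], [0.987, -0.158, 0.02], [0.095, 0.49, -0.866]]
wrist_force: [-7.3, 3.4, 12.0]
width: 0.183
```

```bash
python3 - <<'E'
from h import *
rel()
s=bot.get_state(); g=s['position']-.019*s['tcp_rot'][:,2]; print('grip stand',S.T@(g-C))
print('sy in tool',s['tcp_rot'].T@S[:,1])
E
```

```text
t 5.7 F [-7.3  3.4 12. ] w 0.183 pos [ 0.554  -0.1205  0.1502] q [-0.48  0.16 -0.82  0.13  0.25 -0.27]
grip stand [-0.08759656 -0.06410958  0.16670653]
sy in tool [ 0.98274206 -0.18494593  0.00361148]
```

>>> {"method": "move_arm", "body": {"plan": [[1, -0.0108, 0.002, -0.0005, 0, 0, 0], [1, -0.0108, 0.002, -0.0005, 0, 0, 0], [1, -0.0108, 0.002, 0, 0, 0, 0], [1, -0.0108, 0.002, 0, 0, 0, 0], [1, 0, 0, 0, 0, 0, 0], [1, 0, 0, 0, 0, 0, 0]]}}

```text
time_s: 6.3
position: [0.5553, -0.1659, 0.1504]
tcp_rot: [[0.13, 0.857, 0.498], [0.987, -0.158, 0.015], [0.092, 0.49, -0.867]]
wrist_force: [2.1, -3.5, -1.4]
width: 0.181
```

```bash
python3 - <<'E'
from h import *
rel()
s=bot.get_state(); g=s['position']-.019*s['tcp_rot'][:,2]; print('grip stand',S.T@(g-C))
for n in('scene','side','wrist'):
  snap(n,n+'5')
a=cv2.imread('pics/scene5.png')[185:285,250:370]; b=cv2.imread('pics/side5.png')[150:250,200:340]
cv2.imwrite('pics/z5.png',np.hstack([cv2.resize(a,(400,333),interpolation=2),cv2.resize(b,(400,333),interpolation=2)]))
E
```

```text
t 6.3 F [ 2.1 -3.5 -1.4] w 0.181 pos [ 0.5553 -0.1659  0.1504] q [-0.57  0.19 -0.77  0.16  0.28 -0.35]
grip stand [-0.08769996 -0.10944851  0.16688046]
```

View pics/z5.png

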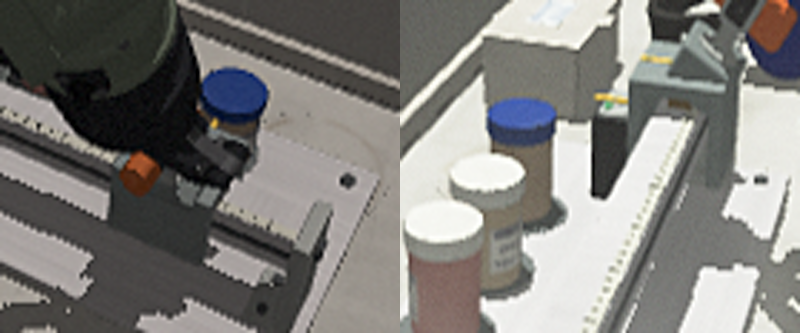

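View pics/wrist5.png

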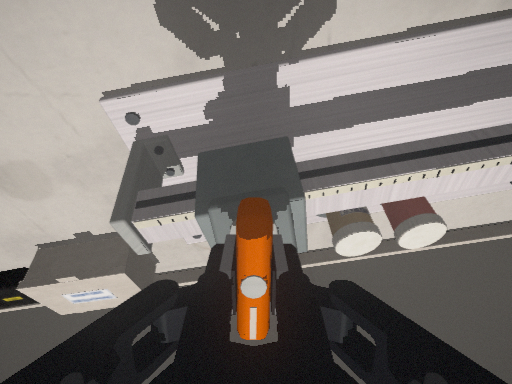

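```bash
python3 - <<'E'
from h import *
sc=lambda u,v:((u+.5)/3.8-.5+165,(v+.5)/3.8-.5+165)
si=lambda u,v:((u+.5)/3.3-.5+150,(v+.5)/3.3-.5+150)
zs=[]
for a,b in(((217,90),(350,224)),((251,91),(285,268))):
    p,e=tri([ray('scene0',sc(*a)),ray('side0',si(*b))]); print(S.T@(p-C),e); zs.append(p[2])
m=mask('side5','yellow')[0]; print(m)
for s,c in m:
  if s[0]<340 and 150<s[1]<250: print(c,[ (z.round(4),(S.T@(onz('side5',c,z)-C)).round(4)) for z in zs])
for k in ('scene5','side5'):
  print(k,mask(k,'blue')[0])
E
python3 - <<'E'
import cv2
a=cv2.imread('pics/side5.png')[155:225,225:315]; cv2.imwrite('pics/z5b.png',cv2.resize(a,None,fx=8,fy=8,interpolation=2))
E
```

```text
[-0.02276971  0.12210642  0.12214667] [np.float64(0.0007649523333390924), np.float64(0.0007649523333390386)]
[0.01178553 0.12084669 0.09414096] [np.float64(0.002740739979223854), np.float64(0.0027407399792239093)]
[([268, 178, 7, 2, 10], [270.7, 178.7])]
[270.7, 178.7] [(np.float64(0.1221), array([-0.0039, -0.0435,  0.1221])), (np.float64(0.0941), array([ 0.0136, -0.1118,  0.0941]))]
scene5 [([310, 206, 20, 16, 247], [319.7, 213.2]), ([429, 300, 38, 59, 1435], [448.4, 328.6])]
side5 [([333, 134, 21, 22, 204], [344.1, 144.7]), ([355, 141, 39, 5, 94], [374.3, 142.2]), ([322, 154, 20, 15, 38], [331.9, 162.6]), ([231, 180, 23, 10, 173], [241.7, 184.0])]
```

View pics/z5b.png

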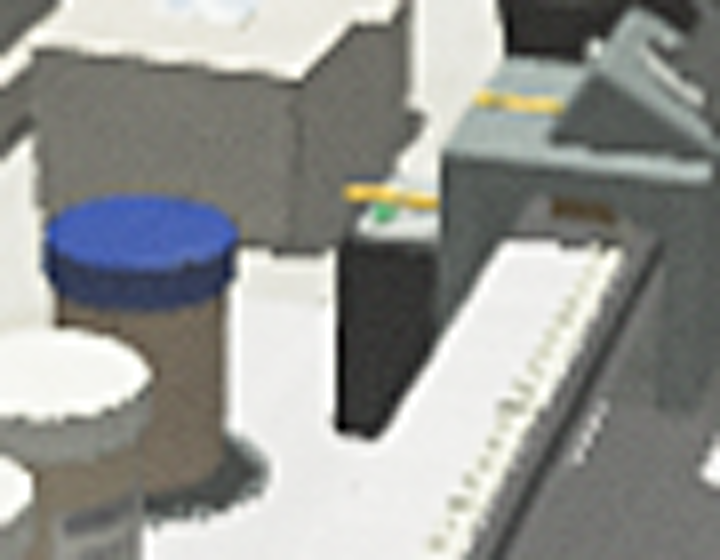

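```bash
python3 - <<'E'
from h import *
for z in(.120,.122,.124): print(z,(S.T@(onz('side5',(289.6,167.3),z)-C)).round(4),(S.T@(onz('side0',(255.3,217.3),z)-C)).round(4))
for z in(.092,.094,.096): print(z,(S.T@(onz('side5',(273.4,178.9),z)-C)).round(4),(S.T@(onz('side0',(235.7,230.8),z)-C)).round(4))
a=cv2.imread('pics/scene5.png')[195:245,295:345]; cv2.imwrite('pics/z5c.png',cv2.resize(a,None,fx=11,fy=11,interpolation=2))
E
```

```text
0.12 [-0.0228 -0.1203  0.12  ] [-0.0216  0.1184  0.12  ]
0.122 [-0.0239 -0.115   0.122 ] [-0.0227  0.1223  0.122 ]
0.124 [-0.0251 -0.1097  0.124 ] [-0.0238  0.1262  0.124 ]
0.092 [ 0.0094 -0.1177  0.092 ] [0.0105 0.1204 0.092 ]
0.094 [ 0.0081 -0.1128  0.094 ] [0.0093 0.124  0.094 ]
0.096 [ 0.0069 -0.1079  0.096 ] [0.0081 0.1276 0.096 ]
```

View pics/z5c.png

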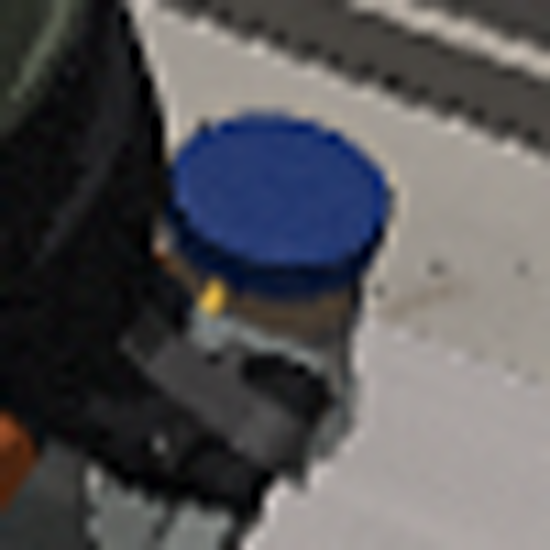

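```bash
python3 - <<'E'
from h import *
for z in(.092,.0945,.097): print(z,(S.T@(onz('scene5',(313.9,221.3),z)-C)).round(4))
p,e=tri([ray('scene5',(313.9,221.3)),ray('side5',(273.4-3,178.9-.3))]);print((S.T@(p-C)).round(4),e)
print('lid',(S.T@(onz('scene5',(320,211.7),.078)-C)).round(4))
a=(S.T@(onz('side5',(225+141/8-.45,155+229/8-.45),.078)-C)).round(4);print('lid side',a)
E
```

```text
0.092 [ 0.019  -0.1108  0.092 ]
0.0945 [ 0.0166 -0.1115  0.0945]
0.097 [ 0.0142 -0.1122  0.097 ]
[ 0.0148 -0.1117  0.095 ] [np.float64(0.0009297122577310771), np.float64(0.0009297122577311328)]
lid [ 0.0708 -0.1066  0.078 ]
lid side [ 0.0733 -0.1088  0.078 ]
```

>>> {"method": "move_arm", "body": {"plan": [[1, 0.002, -0.0004, 0, 0, 0, 0], [1, 0.002, -0.0004, 0, 0, 0, 0], [1, 0, 0, 0, 0, 0, 0], [1, 0, 0, 0, 0, 0, 0], [1, 0, 0, 0, 0, 0, 0]], "squeeze": 60}}

```text
time_s: 6.95
position: [0.5551, -0.1598, 0.1505]
tcp_rot: [[0.127, 0.857, 0.499], [0.987, -0.157, 0.019], [0.095, 0.49, -0.866]]
wrist_force: [2.2, 0.2, -1.3]
width: 0.177
```

```bash
python3 - <<'E'
from h import *
rel(R=RG)
s=bot.get_state(); g=s['position']-.019*s['tcp_rot'][:,2]; print('grip stand',S.T@(g-C)); snap('side','side6');snap('scene','scene6')
a=cv2.imread('pics/scene6.png')[195:245,295:345];b=cv2.imread('pics/side6.png')[155:205,240:290]
cv2.imwrite('pics/z6.png',cv2.resize(np.hstack([a,b]),None,fx=8,fy=8,interpolation=2))
E
```

```text
rot unit [-0.0014 -0.0034 -0.2367]
t 6.95 F [ 2.2  0.2 -1.3] w 0.177 pos [ 0.5551 -0.1598  0.1505] q [-0.56  0.19 -0.78  0.16  0.28 -0.34]
grip stand [-0.08773265 -0.10342781  0.16693653]
```

View pics/z6.png

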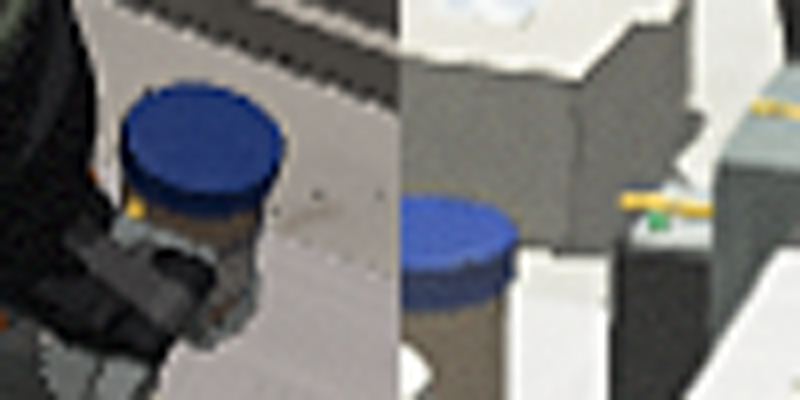

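```bash
python3 - <<'E'
from h import *
p=S.T@(onz('scene6',(311.6,220.7),.095)-C);print(p)
p,e=tri([ray('scene6',(311.6,220.7)),ray('side6',(240+235/8-.45,180-.4))]);print((S.T@(p-C)).round(4),e)
print((S.T@(onz('side6',(272.8,180.0),.0945)-C)))
E
```

```text
[ 0.015132   -0.10622357  0.095     ]
[ 0.0158 -0.106   0.0942] [np.float64(8.928581345801037e-05), np.float64(8.928581345816115e-05)]
[ 0.00749415 -0.10538954  0.0945    ]
```

>>> {"method": "move_arm", "body": {"plan": [[1, 0, 0, 0, 0, 0, 0.12], [1, 0, 0, 0, 0, 0, 0.12], [1, 0, 0, 0, 0, 0, 0.12], [1, 0, 0, 0, 0, 0, 0.12], [1, 0, 0, 0, 0, 0, 0.12], [1, 0, 0, 0, 0, 0, 0], [1, 0, 0, 0, 0, 0, 0]], "squeeze": 80}}

```text
time_s: 7.75
position: [0.5551, -0.1596, 0.1505]
tcp_rot: [[0.501, 0.707, 0.499], [0.809, -0.587, 0.02], [0.307, 0.394, -0.866]]
wrist_force: [2.0, 2.0, -0.6]
width: 0.175
```

```bash
python3 - <<'E'
from h import *
rel(R=RG)
s=bot.get_state(); g=s['position']-.019*s['tcp_rot'][:,2]; print('grip stand',S.T@(g-C),s['wrist_torque']); snap('wrist','wrist7')
E
```

```text
rot unit [-0.0022 -0.0042 -0.8347]
t 7.75 F [ 2.   2.  -0.6] w 0.175 pos [ 0.5551 -0.1596  0.1505] q [-0.56  0.19 -0.78  0.16  0.29  0.13]
grip stand [-0.08768233 -0.10318449  0.16696046] [ 0.35122477  0.11154654 -0.03495172]
```

View pics/wrist7.png

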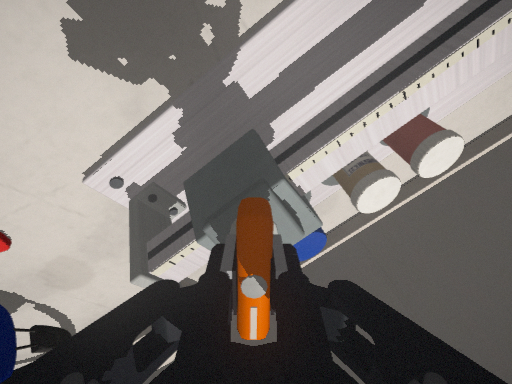

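>>> {"method": "move_arm", "body": {"plan": [[1, 0, 0, 0, 0, 0, 0.12], [1, 0, 0, 0, 0, 0, 0.12], [1, 0, 0, 0, 0, 0, 0.12], [1, 0, 0, 0, 0, 0, 0.12], [1, 0, 0, 0, 0, 0, 0.12], [1, 0, 0, 0, 0, 0, 0.12], [1, 0, 0, 0, 0, 0, 0.12], [1, 0, 0, 0, 0, 0, 0], [1, 0, 0, 0, 0, 0, 0]]}}

```text
time_s: 8.7
position: [0.5554, -0.1596, 0.1507]
tcp_rot: [[0.829, 0.252, 0.5], [0.28, -0.96, 0.02], [0.485, 0.124, -0.866]]
wrist_force: [3.2, 4.1, -1.3]
width: 0.176
```

```bash
python3 - <<'E'
from h import *
rel(R=RG)
s=bot.get_state(); g=s['position']-.019*s['tcp_rot'][:,2]; print('grip stand',S.T@(g-C),s['wrist_torque']); snap('wrist','wrist8')
E
```

```text
rot unit [-0.0029 -0.0041 -1.6733]
t 8.7 F [ 3.2  4.1 -1.3] w 0.176 pos [ 0.5554 -0.1596  0.1507] q [-0.56  0.19 -0.78  0.16  0.29  0.79]
grip stand [-0.08740072 -0.10322581  0.16717916] [ 0.69543265 -0.18349649  0.18562194]
```

View pics/wrist8.png

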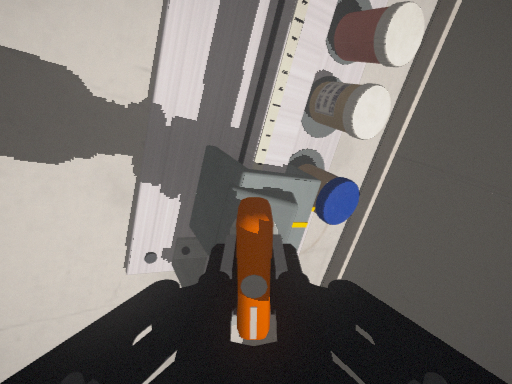

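>>> {"method": "move_arm", "body": {"plan": [[-0.2, 0, 0, 0, 0, 0, 0], [-0.2, 0, 0, 0, 0, 0, 0], [-0.2, 0, 0, 0, 0, 0, 0], [-0.2, 0, 0, 0, 0, 0, 0], [-0.2, 0, 0, -0.02, 0, 0, 0], [-0.2, 0, 0, -0.03, 0, 0, 0], [-0.2, 0, 0, -0.03, 0, 0, 0], [-0.2, 0, 0, -0.03, 0, 0, 0], [-0.2, 0, 0, 0, 0, 0, 0], [-0.2, 0, 0, 0, 0, 0, 0]]}}

```text
time_s: 9.75
position: [0.5004, -0.1628, 0.2463]
tcp_rot: [[0.83, 0.248, 0.5], [0.278, -0.96, 0.016], [0.484, 0.125, -0.866]]
wrist_force: [-0.5, -0.4, -0.3]
width: 0.603
```

```bash
python3 - <<'E'
from h import *
rel(R=RG); snap('wrist','wrist9');snap('side','side9');snap('scene','scene9')
a=cv2.imread('pics/scene9.png')[185:285,230:370]; b=cv2.imread('pics/side9.png')[150:250,200:340]
cv2.imwrite('pics/z9.png',np.hstack([cv2.resize(a,(400,286),interpolation=2),cv2.resize(b,(400,286),interpolation=2)]))
E
```

```text
rot unit [ 0.0000e+00 -5.0000e-04 -1.6768e+00]
t 9.75 F [-0.5 -0.4 -0.3] w 0.603 pos [ 0.5004 -0.1628  0.2463] q [-0.64 -0.04 -0.73  0.46  0.32  0.71]
```

View pics/wrist9.png

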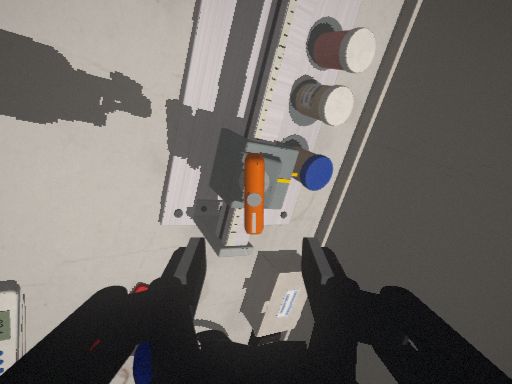

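View pics/z9.png

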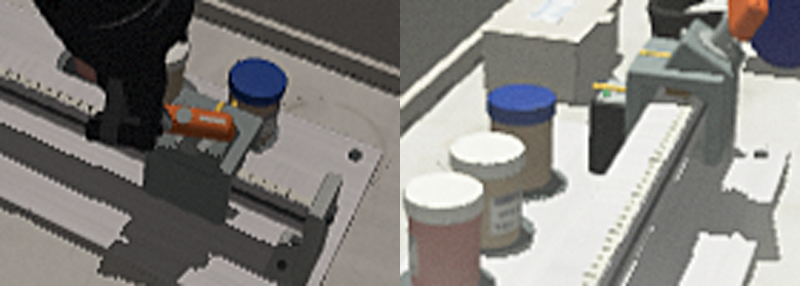

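```bash
python3 - <<'E'
from h import *
print(mask('wrist9','yellow')[0],mask('wrist9','blue')[0])
for f in('wrist9',):
  for s,c in mask(f,'yellow')[0]:
    for z in(.122,.0945): print(c,z,(S.T@(onz(f,c,z)-C)).round(4))
a=cv2.imread('pics/wrist9.png')[130:210,250:350]; cv2.imwrite('pics/z9w.png',cv2.resize(a,None,fx=7,fy=7,interpolation=2))
a=cv2.imread('pics/scene9.png')[195:245,285:345]; cv2.imwrite('pics/z9s.png',cv2.resize(a,None,fx=10,fy=10,interpolation=2))
im=cv2.cvtColor(cv2.imread('pics/wrist9.png'),cv2.COLOR_BGR2HSV)[140:245,235:275]; m=cv2.inRange(im,(2,120,40),(18,255,255)); print(cv2.minAreaRect(cv2.findNonZero(m)), cv2.fitLine(cv2.findNonZero(m),2,0,.01,.01).ravel())
E
```

```text
[([292, 172, 6, 5, 25], [294.6, 174.1]), ([277, 178, 14, 5, 52], [283.5, 180.3])] [([304, 156, 29, 34, 697], [317.9, 173.0]), ([133, 342, 19, 42, 666], [142.5, 364.1]), ([0, 360, 3, 4, 9], [0.7, 361.4]), ([0, 369, 3, 4, 10], [0.9, 370.2])]
[294.6, 174.1] 0.122 [-0.0091 -0.0959  0.122 ]
[294.6, 174.1] 0.0945 [ 0.0154 -0.1037  0.0945]
[283.5, 180.3] 0.122 [-0.0217 -0.1042  0.122 ]
[283.5, 180.3] 0.0945 [ 0.0014 -0.1129  0.0945]
((19.0, 53.0), (80.0, 20.0), 90.0) [ 5.1179463e-03 -9.9998689e-01  1.8937304e+01  4.9808777e+01]
```

View pics/z9w.png

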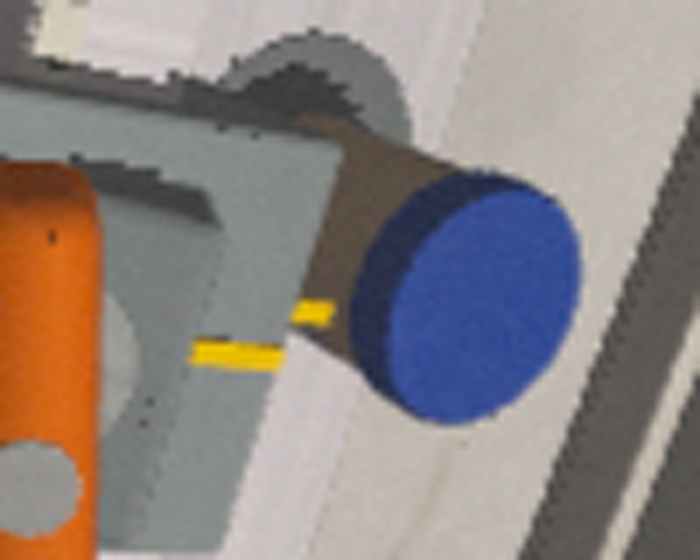

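View pics/z9s.png

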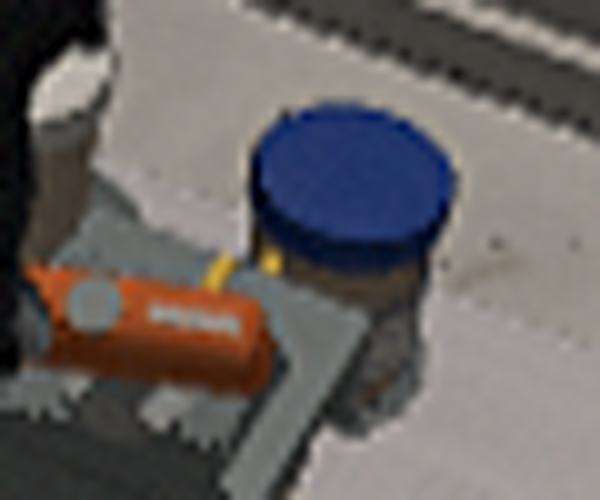

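```bash
python3 - <<'E'
from h import *
print((S.T@(onz('wrist9',(318.9,172.8),.078)-C)).round(4))
print((S.T@(onz('scene9',(285+352/10-.45,195+172/10-.45),.078)-C)).round(4),(S.T@(onz('scene9',(311.7,220.7),.095)-C)).round(4))
E
```

```text
[ 0.0716 -0.1027  0.078 ]
[ 0.0703 -0.1062  0.078 ] [ 0.0153 -0.1064  0.095 ]
```

```bash
python3 -c "
from workcell import bot
print(bot.sign_off(), bot.get_state()['time_s'])"
```

```text
the job is handed in; nothing more can be done
the job is handed in; nothing more can be done
```

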